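Thread the long guide pin through both bushings and hold it

ROBOT

A 7-joint arm with a two-finger parallel gripper is mounted at the origin on a cart in front of the work surface, level with it; the furniture and walls round the work are solid. World frame = base frame: x ahead of the robot, y to its left, z up, the work surface at z = 0. Lengths are in m, angles in degrees, forces in N, time in s.
With the tool pointing down it reaches from about 0.425 to 0.875 m from the base axis. Payload 4.7 kg.
Tool frame: the origin (TCP) lies between the finger pads; the fingertips stand 14 mm ahead of it and the grasp point (between the pads) lies 5 mm behind it (env.tip_reach is the distance from the TCP to the fingertips, in m); z points along the fingers, y is the direction in which the jaws open and shut (so a half turn about z gives the same grasp; the last joint's range is limited). The gripper opens to 87 mm and grips with 3 to 60 N. Pads are 19 mm wide; open, the fingers measure 117 mm over their backs; the gripper's body (75 mm by 190 mm) begins 51 mm behind the grasp point.
Start: joints at [-67.603, 18.392, -4.016, 83.108, 1.295, 78.541, -3.26], TCP at [0.239, 0.604, 0.237] pointing down, gripper open.
Joint ranges: [-163.93, 163.93], [-17.29, 119.83], [-79.2, 71.16], [3.27, 140.29], [-89.18, 269.18], [5.43, 117.66], [-154.24, 154.24]. Speed limits (degrees/s): [147.25, 147.25, 180, 180, 180, 180, 180].

INTERFACE

Orientations are given as [roll, pitch, yaw] about the fixed x, y, z axes, in that order (R = Rz(yaw) Ry(pitch) Rx(roll)).
In Python, from cell import env gives the robot as it stands. The module is installed in compiled form; this text tells all that it offers.
- The arm moves only by the shell command python3 -m pendant 'ROWS' [FORCE]. ROWS is JSON, a list of rows, each an object of numbers: "rx", "ry", "rz": the turn, a rotation vector about the tool's x, y, z in degrees; "tx", "ty", "tz": the shift along the tool's x, y, z in mm; "jaw": the finger opening in mm, from 0 to 87. In form: [{"rx": .., "ry": .., "rz": .., "tx": .., "ty": .., "tz": .., "jaw": ..}, ...]. A call has 1 to 20 rows; each row shifts and turns the commanded pose from where the row before left it, along the tool's axes as they then stand; what a row does not reach is not made up. A row lasts 1/12 s, in which the tool goes at most 41.7 mm and 7.16 degrees, less where a joint would pass 70% of its speed; a pose out of reach is approached as far as the arm can. A call with a gripper value outside its range is refused whole. The fingers move at their own pace and stop on an object; FORCE is the grip in N (left out, the last holds). Time passes only in rows, so rows that do not move let the fingers close. It gives the time, the measured TCP pose, the force and the opening at its end, in the units of the state.
- env.get_obs(): the state, without advancing time (a new reading comes with each control period).
- env.read_camera(name): name is "scene" or "top" or "wrist"; returns a dict with "img" (384x512x3 uint8, red, green, blue), "range_z" (384x512 float32, m along the optical axis (not along the pixel's ray), 0 where there is no reading), "vertical_fov" (degrees; the focal length in pixels is half the picture's height over the tangent of half this angle, whatever the lens; pixels are square), "cx", "cy" (the principal point, pixels), "world_to_cam" (4x4, takes a point from world to camera coordinates). Camera axes: x right, y up, looking along -z (the intrinsics and any distortion apply to the point x, -y, -z); pixel columns grow to the right and rows downward; lengths in m; the calibration is good to about 2 mm. A picture is of the moment at which its call begins.
- env.sign_off(): hands the job in, once; it reports no verdict.
The state is a dict: "time_s": time; "qpos": joint angles; "joint_velocities": joint speeds; "effort": joint torques, N m; "tool_pos": TCP position; "tool_rot": TCP orientation; "force": force on the tool from outside, world axes, zero at the start; "wrist_torque": the same for the moment, N m; "grip_width": finger opening in m.
Only numpy, scipy, OpenCV 4.12 (cv2) and the standard library are available. Lean on these libraries where they do the work, as an engineer would, in place of code of your own. Each camera call takes 0.05 s, during which the arm holds its last target.

TASK

Lift the longer of the two steel pins up off its forked hook and thread it from above, point down, through the upper and then the lower bushing of the bracket. Finish while still holding it in the gripper, upright through both bushings, with a gap of about 15 mm between its collar and the upper bushing so that I can slip a split washer in; do not let it down or let go. Leave the short pin hanging on its hook.

Things in the scene. Friction and masses are not known exactly. Their poses are not given: they have to be found in the camera images.
- long_pin: Longer steel pin, 174 mm, 0.2 kg, hanging point down on a fork of the rack by its collar; turned anyhow about its axis. Origin: point of its foot; +z up its axis. A cone (diameter 5 to 12 mm) to z = 12 mm, round shank of 12 mm to z = 120, collar of diameter 34 mm from z = 120 to 126, round grip of diameter 18 mm from z = 126 to 174.
- long_pin_collar (a point): Point on the long pin's axis at the underside of its collar, 120 mm above its foot.
- long_pin_grip (a point): Point on the long pin's axis in its round grip (diameter 18 mm), 32 mm above the collar's underside, 26 mm above the collar's top and 22 mm below the pin's top end; the place to grasp from above.
- short_pin: Shorter pin, 124 mm, hanging on the other fork; it stays there. Shaped as the long one, but 70 mm from foot to collar underside. Origin: point of its foot; +z up its axis. As it hangs, the top of its grip is 204 mm above the bench: carry the long pin round it.
- short_pin_collar (a point): Point on the short pin's axis at the underside of its collar.
- rack: Fixed hook rack: plywood base 120 x 170 x 12 mm, two posts, a crossbar and two forked hooks 100 mm apart along y that point to its -x. Origin: centre of the underside; z up. Each pin hangs on a fork (y = +50 or -50 mm, x = -12 to -24 mm); which hangs where varies. Nothing of the rack is higher than 162 mm.
- hook_left (a point): Middle of the fork at y = +50 mm, x = -18 mm of the rack, level with the top of its bars, 150 mm above the bench. A fork is two level bars 8 mm thick with an 18 mm gap for the shank; their ends at x = -49 mm turn up 12 mm, so lift a pin more than 12 mm before moving it sideways.
- hook_right (a point): The same point of the other, equal fork, at y = -50 mm of the rack.
- bracket: Fixed bracket: grey base plate 125 x 90 x 12 mm, an upright plate (x = 40 to 56 mm) and two arms, one above the other, each with a brass bushing (bore 15 mm, outside 31 mm, 14 mm long, no chamfer). Both bores lie on the body's vertical z axis; upper bushing z = 126 to 140 mm, lower z = 60 to 74 mm. Origin: on this axis at the base's underside. Highest point 140 mm.
- upper_bushing (a point): Centre of the upper bushing's mouth, at its top face, 140 mm above the bench.
- lower_bushing (a point): Centre of the lower bushing's bore at its bottom face, 60 mm above the bench.

How it is judged (in metres and radians):
On the way, in this order (a step that is already met when the one before it is completed fails the run):
1. the long pin is lifted up off its hook: its collar at least 20 mm above the fork, the pin clear of the rack (z of long_pin_collar in the frame of rack above 0.17 m and contact force between long_pin and rack below 0.05 N), for 0.1 s.
2. the pin's point is through the mouth of the upper bushing and still above the lower one, the pin upright (horizontal distance between long_pin and upper_bushing below 0.008 m and z of long_pin in the frame of bracket between 0.074 and 0.134 m and angle between the z axis of long_pin and the z axis of bracket, either way round below 0.2 rad), for 0.05 s.
At the end, for the whole second after the job is handed in: The fingers hold the long pin at rest through both bushings: collar 5 to 25 mm above the upper one, point at least 12 mm below the lower one, axis within 5 mm and 0.07 rad of theirs. The short pin still hangs (moved under 12 mm, tilt under 0.15 rad) (z of long_pin_collar in the frame of bracket between 0.145 and 0.165 m and z of long_pin in the frame of bracket below 0.048 m and horizontal distance between long_pin and lower_bushing below 0.005 m and horizontal distance between long_pin_collar and upper_bushing below 0.005 m and angle between the z axis of long_pin and the z axis of bracket, either way round below 0.07 rad and contact force between long_pin and the fingers above 2 N and linear speed of long_pin below 0.02 m/s and distance of short_pin_collar from where it was at the start of the episode below 0.012 m and angle between short_pin's own z axis and vertical below 0.15 rad); the arm keeps its last pose, push and grip.
It also fails if it takes over 45 s, if anything falls off the work surface, if the arm or the gripper's body presses on something with over 40 N, if the wrist force passes 120 N, or if a joint passes its speed limit or range.

## Working session

There is one attempt and no reset: what is moved stays moved. The work goes in short steps, Python scripts to look and compute and a shell command to move; the robot and the scene stay as the last step left them, time stands still between calls to the robot, and variables do not carry over. Pictures are saved under pics/ and viewed, and the job is handed in when it is done.

```bash
mkdir -p pics; cat > h.py <<'E'
from cell import env
import numpy as np, cv2
def cam(n):
    c=env.read_camera(n); np.savez(''+n+'.npz',**c); return c
def save(n,f):
    c=cam(n); cv2.imwrite('pics/'+f,c['img'][:,:,::-1]); return c
def world(c,u,v,d=None):
    f=192/np.tan(np.radians(float(c['vertical_fov']))/2)
    if d is None: d=float(c['range_z'][int(round(v)),int(round(u))])
    p=np.array([(u-c['cx'])/f*d,-(v-c['cy'])/f*d,-d,1])
    return (np.linalg.inv(c['world_to_cam'])@p)[:3]
def cloud(c):
    f=192/np.tan(np.radians(float(c['vertical_fov']))/2)
    v,u=np.mgrid[0:384,0:512]; d=c['range_z']
    p=np.stack([(u-c['cx'])/f*d,-(v-c['cy'])/f*d,-d,np.ones_like(d)],-1)
    w=(p@np.linalg.inv(c['world_to_cam']).T)[...,:3]; w[d==0]=np.nan
    return w
E
python3 - <<'E'
from h import *
o=env.get_obs(); print({k:np.round(v,3) for k,v in o.items()})
for n in("scene","top","wrist"):
    c=save(n,n+'0.png'); print(n,c.keys(),c['vertical_fov'],c['cx'],c['cy'],np.round(c['world_to_cam'],3).tolist())
E
```

```text
{'time_s': np.float64(0.0), 'qpos': array([-67.604,  18.44 ,  -4.017,  83.176,   1.296,  78.543,  -3.26 ]), 'joint_velocities': array([-0.066, -0.056, -0.05 ,  0.041, -0.026, -0.043,  0.076]), 'effort': array([ 0.0000e+00, -4.9129e+01, -4.0400e-01, -3.1253e+01, -6.4000e-02,
        4.4000e-02,  0.0000e+00]), 'tool_pos': array([0.239, 0.604, 0.235]), 'tool_rot': array([-1.79886e+02,  7.00000e-03,  1.58415e+02]), 'force': array([ 0.38 , -0.288,  0.157]), 'wrist_torque': array([-0.022, -0.05 ,  0.013]), 'grip_width': np.float64(0.087)}
scene dict_keys(['img', 'range_z', 'vertical_fov', 'cx', 'cy', 'world_to_cam']) 52.66866054305875 250.94049035622936 185.91039140004617 [[0.574, -0.819, -0.006, -0.26], [0.404, 0.276, 0.872, -0.369], [-0.713, -0.503, 0.489, -0.478], [0.0, 0.0, 0.0, 1.0]]
top dict_keys(['img', 'range_z', 'vertical_fov', 'cx', 'cy', 'world_to_cam']) 54.56558200278916 251.7958452047601 187.0530857425933 [[-0.03, -1.0, 0.009, 0.062], [0.99, -0.029, 0.138, -0.57], [-0.138, 0.013, 0.99, -0.896], [0.0, 0.0, 0.0, 1.0]]
wrist dict_keys(['img', 'range_z', 'vertical_fov', 'cx', 'cy', 'world_to_cam']) 65.55590424201696 262.9539569378382 187.56206272741468 [[0.368, 0.93, -0.002, -0.65], [-0.89, 0.351, -0.291, 0.037], [-0.27, 0.109, 0.957, -0.392], [0.0, 0.0, 0.0, 1.0]]
```

View pics/scene0.png

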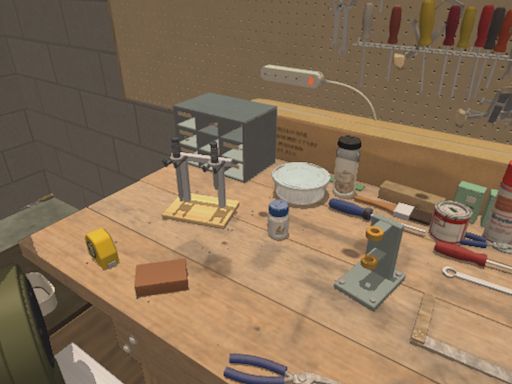

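View pics/top0.png

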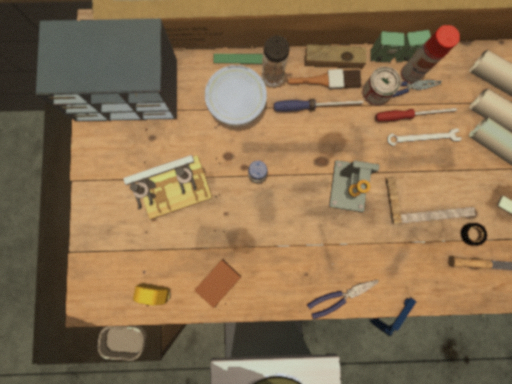

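View pics/wrist0.png

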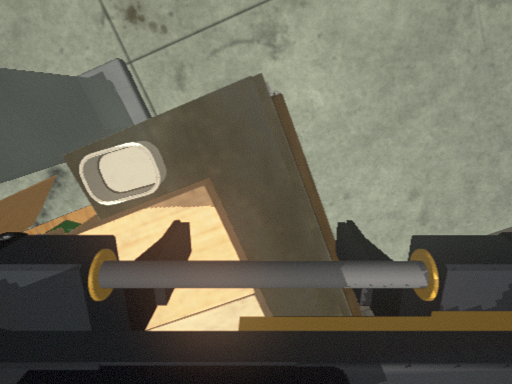

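```bash
python3 - <<'E'
from h import *
s=dict(np.load('scene.npz'));t=dict(np.load('top.npz'))
a=cv2.resize(s['img'][120:240,150:270,::-1],(600,600),interpolation=cv2.INTER_CUBIC)
cv2.imwrite('pics/c1.png',a)
a=cv2.resize(s['img'][205:315,320:420,::-1],(545,600),interpolation=cv2.INTER_CUBIC)
cv2.imwrite('pics/c2.png',a)
a=cv2.resize(t['img'][145:225,115:220,::-1],(788,600),interpolation=cv2.INTER_CUBIC);cv2.imwrite('pics/c3.png',a)
a=cv2.resize(t['img'][150:220,320:390,::-1],(600,600),interpolation=cv2.INTER_CUBIC);cv2.imwrite('pics/c4.png',a)
for n,c,b in(('s',s,(120,240,150,270)),('t',t,(145,225,115,220)),('tb',t,(150,220,320,390)),('sb',s,(205,315,320,420))):
    w=cloud(c)[b[0]:b[1],b[2]:b[3]].reshape(-1,3); w=w[w[:,2]>0.1]
    for lo in np.arange(.1,.26,.01):
        m=(w[:,2]>lo)&(w[:,2]<=lo+.01)
        if m.sum()>3: print(n,round(lo,2),m.sum(),w[m].mean(0).round(3),w[m].min(0).round(3),w[m].max(0).round(3))
E
```

```text
s 0.1 291 [0.734 0.307 0.105] [0.55  0.192 0.1  ] [0.899 0.514 0.11 ]
s 0.11 297 [0.729 0.305 0.115] [0.548 0.192 0.11 ] [0.899 0.514 0.12 ]
s 0.12 607 [0.775 0.328 0.127] [0.549 0.192 0.12 ] [0.9   0.514 0.13 ]
s 0.13 429 [0.776 0.361 0.134] [0.55  0.178 0.13 ] [0.901 0.515 0.14 ]
s 0.14 425 [0.702 0.284 0.145] [0.516 0.172 0.14 ] [0.899 0.514 0.15 ]
s 0.15 523 [0.647 0.257 0.154] [0.512 0.172 0.15 ] [0.899 0.424 0.16 ]
s 0.16 210 [0.7   0.26  0.164] [0.512 0.171 0.16 ] [0.887 0.42  0.17 ]
s 0.17 132 [0.693 0.251 0.175] [0.545 0.188 0.17 ] [0.853 0.337 0.18 ]
s 0.18 115 [0.659 0.247 0.185] [0.545 0.189 0.18 ] [0.818 0.299 0.19 ]
s 0.19 78 [0.621 0.244 0.194] [0.546 0.188 0.19 ] [0.787 0.298 0.2  ]
s 0.2 66 [0.568 0.24  0.204] [0.546 0.188 0.2  ] [0.595 0.301 0.207]
t 0.12 10 [0.594 0.25  0.125] [0.578 0.199 0.121] [0.611 0.302 0.129]
t 0.13 28 [0.595 0.249 0.137] [0.57  0.18  0.131] [0.616 0.326 0.14 ]
t 0.14 429 [0.587 0.25  0.148] [0.523 0.172 0.141] [0.631 0.332 0.15 ]
t 0.15 580 [0.582 0.246 0.153] [0.514 0.171 0.15 ] [0.63  0.331 0.16 ]
t 0.16 44 [0.546 0.237 0.162] [0.514 0.17
[... 410 characters left out ...]
194  0.115] [ 0.586 -0.235  0.111] [ 0.611 -0.182  0.12 ]
tb 0.12 32 [ 0.584 -0.201  0.126] [ 0.541 -0.239  0.12 ] [ 0.609 -0.182  0.13 ]
tb 0.13 331 [ 0.579 -0.207  0.138] [ 0.537 -0.241  0.131] [ 0.611 -0.182  0.14 ]
tb 0.14 130 [ 0.581 -0.209  0.141] [ 0.539 -0.24   0.14 ] [ 0.61  -0.186  0.145]
sb 0.1 85 [ 0.59  -0.226  0.105] [ 0.586 -0.241  0.1  ] [ 0.599 -0.209  0.11 ]
sb 0.11 71 [ 0.591 -0.226  0.115] [ 0.586 -0.241  0.11 ] [ 0.601 -0.181  0.12 ]
sb 0.12 96 [ 0.581 -0.219  0.126] [ 0.536 -0.241  0.12 ] [ 0.6   -0.181  0.13 ]
sb 0.13 389 [ 0.573 -0.21   0.137] [ 0.536 -0.241  0.13 ] [ 0.611 -0.181  0.14 ]
sb 0.14 181 [ 0.579 -0.208  0.141] [ 0.538 -0.239  0.14 ] [ 0.609 -0.183  0.143]
```

View pics/c1.png

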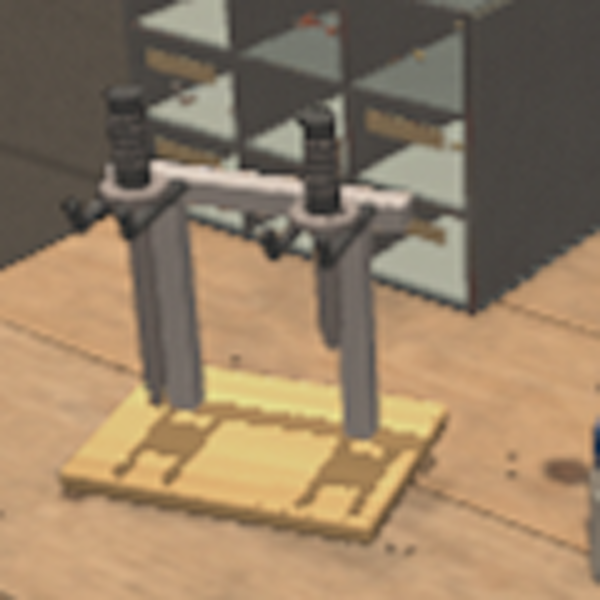

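View pics/c3.png

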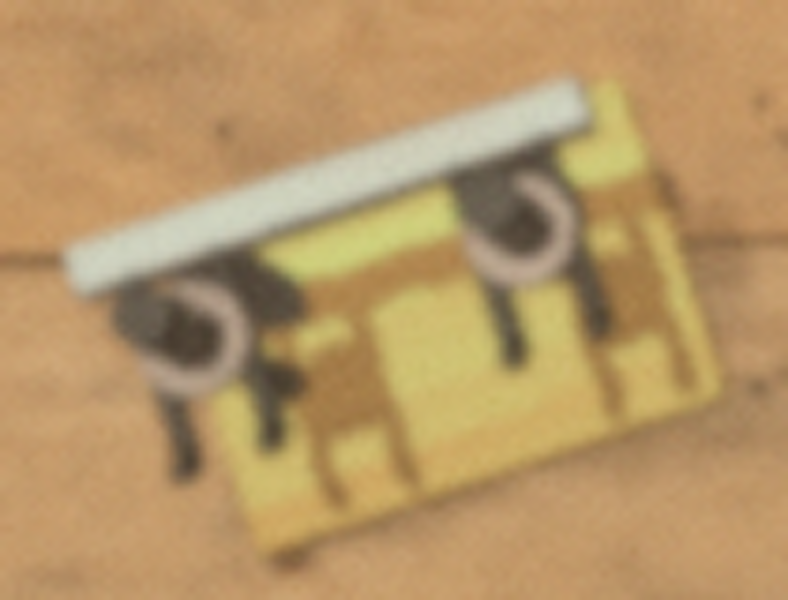

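View pics/c4.png

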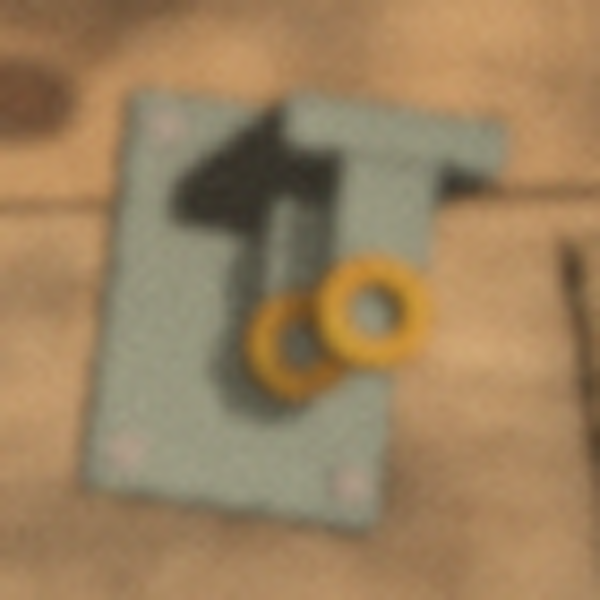

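```bash
cat > fit.py <<'E'
from h import *
from scipy.optimize import least_squares
def fitc(p,r): 
    f=lambda q: np.hypot(p[:,0]-q[0],p[:,1]-q[1])-r
    return least_squares(f,p[:,:2].mean(0),loss='soft_l1',f_scale=.001).x
def top_centroid(P): return (P.min(0)+P.max(0))/2
E
python3 - <<'E'
from fit import *
for n in('scene','top'):
    c=dict(np.load(n+'.npz')); w=cloud(c); W=w.reshape(-1,3)
    for nm,(x,y) in dict(A=(.555,.29),B=(.58,.198)).items():
        m=(abs(W[:,0]-x)<.035)&(abs(W[:,1]-y)<.035)
        s=W[m&(W[:,2]>.162)&(W[:,2]<.199)]; t=W[m&(W[:,2]>.2)]
        # collar level
        k=W[m&(W[:,2]>.152)&(W[:,2]<.160)]
        print(n,nm,len(s),fitc(s,.009).round(4),'top',len(t),t.mean(0).round(4),t.min(0).round(4),t.max(0).round(4))
    img=c['img'].astype(int); br=(img[...,0]-img[...,2]>90)&(img[...,0]>150)
    m=br&(abs(w[...,0]-.56)<.05)&(abs(w[...,1]+.2)<.06)&(w[...,2]>.134)
    p=w[m]; print(n,'ub',m.sum(),p.min(0).round(4),p.max(0).round(4),((p.min(0)+p.max(0))/2).round(4))
    v,u=np.nonzero(m); (e)=cv2.fitEllipse(cv2.convexHull(np.c_[u,v].astype(np.float32))); print(e, world(c,*e[0],np.nanmean(c['range_z'][m])))
    # arm/upright rectangle for yaw
    m=(~br)&(abs(w[...,0]-.58)<.06)&(abs(w[...,1]+.21)<.06)&(w[...,2]>.137)&(w[...,2]<.15)
    p=w[m]; print('rect',cv2.minAreaRect((p[:,:2]*1000).astype(np.float32)))
    m=(abs(w[...,0]-.6)<.07)&(abs(w[...,1]-.25)<.12)&(w[...,2]>.139)&(w[...,2]<.15)
E
```

```text
scene A 108 [0.5552 0.2938] top 30 [0.5522 0.2914 0.2038] [0.5459 0.2848 0.2002] [0.5599 0.3012 0.207 ]
scene B 118 [0.5845 0.1983] top 36 [0.582  0.1965 0.2037] [0.5742 0.1881 0.2001] [0.5952 0.2059 0.206 ]
scene ub 105 [ 0.5377 -0.2174  0.1363] [ 0.5674 -0.1884  0.142 ] [ 0.5526 -0.2029  0.1391]
((374.2120666503906, 230.5992889404297), (9.344080924987793, 17.216821670532227), 102.66826629638672) [ 0.55123729 -0.20333902  0.1401693 ]
rect ((571.4462890625, -206.933349609375), (59.35407638549805, 71.77928924560547), 80.82955932617188)
top A 49 [0.5475 0.2784] top 62 [0.5556 0.2917 0.2042] [0.5469 0.2839 0.2005] [0.5644 0.3007 0.2069]
top B 39 [0.572  0.1871] top 60 [0.5845 0.1962 0.204 ] [0.5764 0.1872 0.2   ] [0.5928 0.2037 0.2071]
top ub 100 [ 0.5387 -0.2187  0.1362] [ 0.5665 -0.1892  0.1433] [ 0.5526 -0.2039  0.1397]
((363.49737548828125, 185.94435119628906), (12.829392433166504, 13.322517395019531), 112.42185974121094) [ 0.55275518 -0.20445078  0.13975735]
rect ((572.1664428710938, -206.72354125976562), (58.297298431396484, 70.90056610107422), 78.90778350830078)
```

```bash
python3 -m pendant '[{"tx":-8,"ty":-3,"tz":-10,"jaw":60},{"tx":-16,"ty":-7,"tz":-15,"jaw":60},{"tx":-24,"ty":-10},{"tx":-24,"ty":-10},{"tx":-24,"ty":-10},{"tx":-24,"ty":-10},{"tx":-24,"ty":-10},{"tx":-24,"ty":-10},{"tx":-24,"ty":-10},{"tx":-24,"ty":-10},{"tx":-24,"ty":-10},{"tx":-24,"ty":-10},{"tx":-24,"ty":-10},{"tx":-20,"ty":-9},{"tx":-16,"ty":-7},{"tx":-10,"ty":-4},{"tx":-5,"ty":-2},{},{}]' 30
python3 - <<'E'
from h import *
o=env.get_obs(); print({k:np.round(v,4) for k,v in o.items() if k in('time_s','tool_pos','tool_rot','force','qpos')})
c=save('wrist','w1.png'); 
E
```

```text
{'time_s': np.float64(0.15), 'qpos': array([-67.6036,  18.4295,  -4.0166,  83.1592,   1.2944,  78.5402,
        -3.2609]), 'tool_pos': array([0.239 , 0.604 , 0.2357]), 'tool_rot': array([-1.799162e+02,  4.100000e-03,  1.584129e+02]), 'force': array([-0.3223,  0.5723,  0.3726])}invalid input at $[0]: expected keys rx, ry, rz, tx, ty, tz, jaw
```

View pics/w1.png

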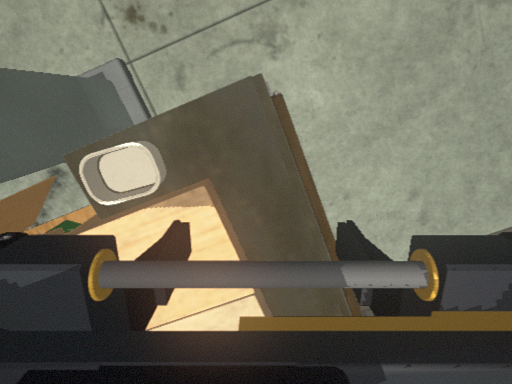

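All keys are required in every row.

```bash
python3 -m pendant '[{"rx":0,"ry":0,"rz":0,"tx":-8,"ty":-3,"tz":-10,"jaw":60},{"rx":0,"ry":0,"rz":0,"tx":-16,"ty":-7,"tz":-15,"jaw":60},{"rx":0,"ry":0,"rz":0,"tx":-28,"ty":-12,"tz":0,"jaw":60},{"rx":0,"ry":0,"rz":0,"tx":-28,"ty":-12,"tz":0,"jaw":60},{"rx":0,"ry":0,"rz":0,"tx":-28,"ty":-12,"tz":0,"jaw":60},{"rx":0,"ry":0,"rz":0,"tx":-28,"ty":-12,"tz":0,"jaw":60},{"rx":0,"ry":0,"rz":0,"tx":-28,"ty":-12,"tz":0,"jaw":60},{"rx":0,"ry":0,"rz":0,"tx":-28,"ty":-12,"tz":0,"jaw":60},{"rx":0,"ry":0,"rz":0,"tx":-28,"ty":-12,"tz":0,"jaw":60},{"rx":0,"ry":0,"rz":0,"tx":-28,"ty":-12,"tz":0,"jaw":60},{"rx":0,"ry":0,"rz":0,"tx":-28,"ty":-12,"tz":0,"jaw":60},{"rx":0,"ry":0,"rz":0,"tx":-24,"ty":-10,"tz":0,"jaw":60},{"rx":0,"ry":0,"rz":0,"tx":-16,"ty":-7,"tz":0,"jaw":60},{"rx":0,"ry":0,"rz":0,"tx":-8,"ty":-4,"tz":0,"jaw":60},{"rx":0,"ry":0,"rz":0,"tx":0,"ty":0,"tz":0,"jaw":60},{"rx":0,"ry":0,"rz":0,"tx":0,"ty":0,"tz":0,"jaw":60}]' 30
python3 - <<'E'
from h import *
o=env.get_obs(); print({k:np.round(v,4) for k,v in o.items() if k in('time_s','tool_pos','tool_rot','force','qpos')})
c=save('wrist','w2.png'); 
E
```

```text
time_s: 1.53
tool_pos: [0.4889, 0.3563, 0.2619]
tool_rot: [180.0, -0.0, 158.4]
force: [-0.2, 0.1, -0.2]
grip_width: 0.0605
{'time_s': np.float64(1.5333), 'qpos': array([-45.0652,  12.1506,   7.6552,  88.1169,  -1.6872,  79.826 ,
        31.1212]), 'tool_pos': array([0.4889, 0.3563, 0.2619]), 'tool_rot': array([ 1.799587e+02, -3.810000e-02,  1.584031e+02]), 'force': array([-0.2153,  0.116 , -0.2493])}
```

View pics/w2.png

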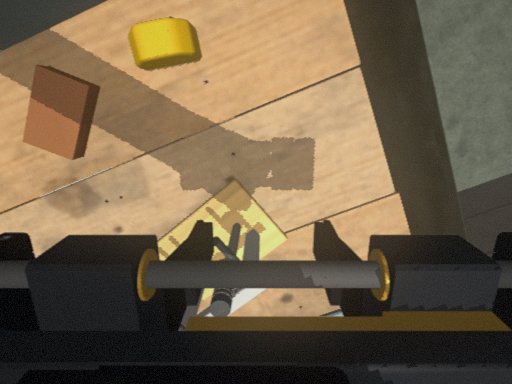

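```bash
python3 - <<'E'
from fit import *
c=dict(np.load('wrist.npz')); W=cloud(c).reshape(-1,3)
m=(abs(W[:,0]-.555)<.035)&(abs(W[:,1]-.29)<.035)
for lo in np.arange(.02,.21,.02):
    s=W[m&(W[:,2]>lo)&(W[:,2]<lo+.02)]
    if len(s)>3: print(lo.round(2),len(s),s.min(0).round(4),s.max(0).round(4))
s=W[m&(W[:,2]>.16)&(W[:,2]<.203)]
if len(s)>5: print(fitc(s,.009))
a=cv2.resize(c['img'][190:330,180:330,::-1],None,fx=4,fy=4,interpolation=cv2.INTER_CUBIC);cv2.imwrite('pics/w2c.png',a)
E
```

```text
0.02 85 [0.5544 0.2914 0.0208] [0.5891 0.3096 0.0398]
0.04 147 [0.5519 0.2874 0.0402] [0.5896 0.3099 0.0598]
0.06 178 [0.552  0.2873 0.06  ] [0.59   0.31   0.0799]
0.08 177 [0.5521 0.2871 0.08  ] [0.5897 0.3103 0.1   ]
0.1 69 [0.5519 0.2875 0.1   ] [0.5802 0.3067 0.1186]
0.14 474 [0.5201 0.2843 0.1417] [0.59   0.3213 0.1593]
0.16 5 [0.5205 0.2951 0.16  ] [0.5629 0.3001 0.1768]
0.18 231 [0.5481 0.2828 0.1812] [0.5631 0.3011 0.1999]
0.2 335 [0.5487 0.2836 0.2001] [0.5656 0.3006 0.2059]
[0.55831101 0.29145771]
```

View pics/w2c.png

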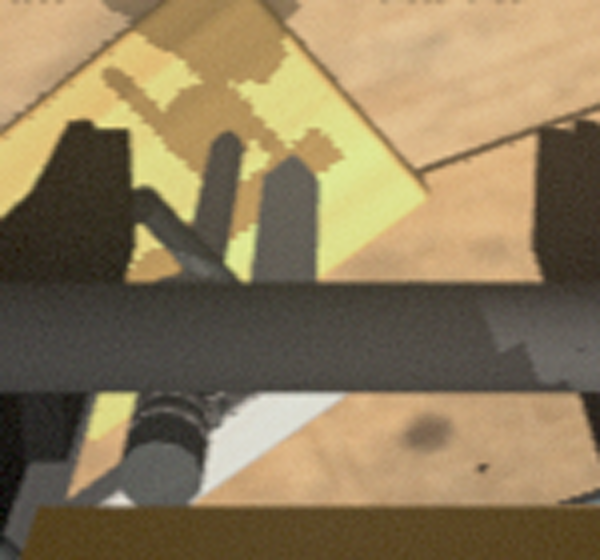

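```bash
python3 -m pendant '[{"rx":0,"ry":0,"rz":0,"tx":-12,"ty":-5,"tz":0,"jaw":60},{"rx":0,"ry":0,"rz":0,"tx":-22,"ty":-9,"tz":0,"jaw":60},{"rx":0,"ry":0,"rz":0,"tx":-24,"ty":-9,"tz":0,"jaw":60},{"rx":0,"ry":0,"rz":0,"tx":-20,"ty":-8,"tz":0,"jaw":60},{"rx":0,"ry":0,"rz":0,"tx":-8.6,"ty":-4,"tz":0,"jaw":60},{"rx":0,"ry":0,"rz":0,"tx":0,"ty":0,"tz":0,"jaw":60},{"rx":0,"ry":0,"rz":0,"tx":0,"ty":0,"tz":0,"jaw":60}]' 30
python3 - <<'E'
from fit import *
o=env.get_obs(); print(o['tool_pos'],o['tool_rot'])
c=save('wrist','w3.png'); W=cloud(c).reshape(-1,3)
m=(abs(W[:,0]-.555)<.03)&(abs(W[:,1]-.29)<.03)
for lo,hi in((.162,.2),(.2,.208)):
    s=W[m&(W[:,2]>lo)&(W[:,2]<hi)]
    if len(s)>3: print(lo,len(s),s.min(0).round(4),s.max(0).round(4),fitc(s,.009))
E
```

```text
time_s: 2.17
tool_pos: [0.5564, 0.2923, 0.2614]
tool_rot: [180.0, -0.1, 158.4]
force: [0.1, 1.2, 0.6]
grip_width: 0.0601
[0.55635458 0.2923443  0.26141585] [ 1.79983421e+02 -6.26774258e-02  1.58440253e+02]
0.162 313 [0.5255 0.266  0.162 ] [0.5602 0.3007 0.1998] [0.55823391 0.29144446]
0.2 449 [0.5491 0.2829 0.2   ] [0.5668 0.3004 0.2057] [0.55906473 0.29142668]
```

View pics/w3.png

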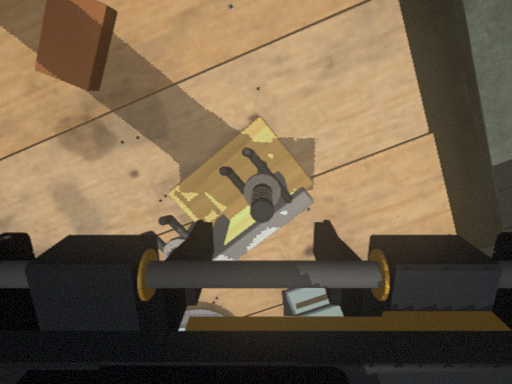

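```bash
python3 -m pendant '[{"rx":0,"ry":0,"rz":0,"tx":0,"ty":0,"tz":8,"jaw":50},{"rx":0,"ry":0,"rz":0,"tx":0,"ty":0,"tz":14,"jaw":50},{"rx":0,"ry":0,"rz":0,"tx":0,"ty":0,"tz":16,"jaw":50},{"rx":0,"ry":0,"rz":0,"tx":0,"ty":0,"tz":16,"jaw":50},{"rx":0,"ry":0,"rz":0,"tx":0,"ty":0,"tz":14,"jaw":50},{"rx":0,"ry":0,"rz":0,"tx":0,"ty":0,"tz":8,"jaw":50},{"rx":0,"ry":0,"rz":0,"tx":0,"ty":0,"tz":4,"jaw":50},{"rx":0,"ry":0,"rz":0,"tx":0,"ty":0,"tz":0,"jaw":50},{"rx":0,"ry":0,"rz":0,"tx":0,"ty":0,"tz":0,"jaw":50}]' 30
python3 - <<'E'
from h import *
for n in('wrist','scene'):
    c=save(n,n+'4.png')
a=cv2.resize(c['img'][90:240,120:270,::-1],None,fx=4,fy=4,interpolation=cv2.INTER_CUBIC);cv2.imwrite('pics/s4c.png',a)
E
```

```text
time_s: 2.97
tool_pos: [0.5569, 0.2922, 0.1821]
tool_rot: [180.0, 0.0, 158.5]
force: [-0.1, -0.5, -0.1]
grip_width: 0.0497
```

View pics/wrist4.png

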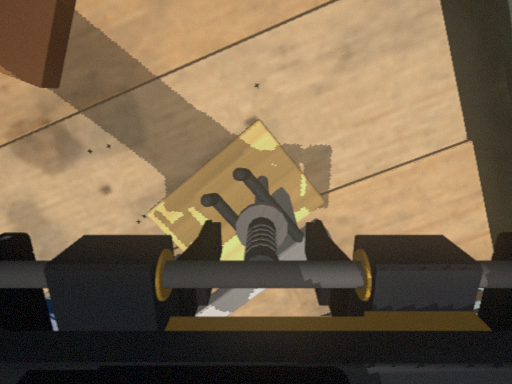

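View pics/s4c.png

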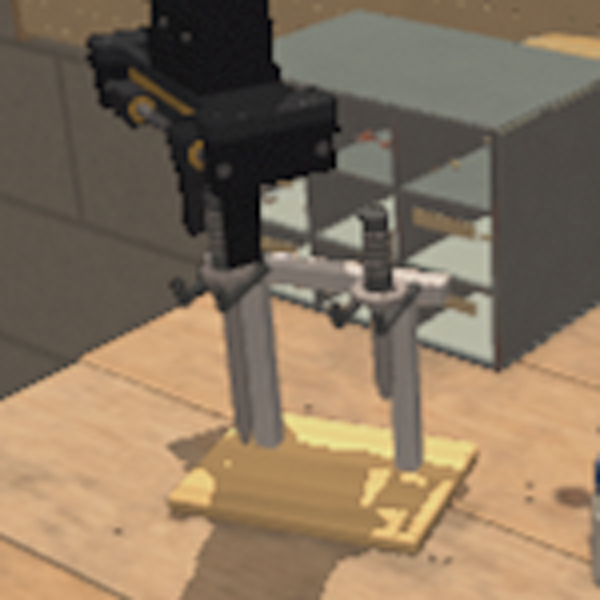

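```bash
python3 -m pendant '[{"rx":0,"ry":0,"rz":0,"tx":0,"ty":0,"tz":0,"jaw":10},{"rx":0,"ry":0,"rz":0,"tx":0,"ty":0,"tz":0,"jaw":10},{"rx":0,"ry":0,"rz":0,"tx":0,"ty":0,"tz":0,"jaw":10},{"rx":0,"ry":0,"rz":0,"tx":0,"ty":0,"tz":0,"jaw":10},{"rx":0,"ry":0,"rz":0,"tx":0,"ty":0,"tz":0,"jaw":10},{"rx":0,"ry":0,"rz":0,"tx":0,"ty":0,"tz":0,"jaw":10},{"rx":0,"ry":0,"rz":0,"tx":0,"ty":0,"tz":0,"jaw":10},{"rx":0,"ry":0,"rz":0,"tx":0,"ty":0,"tz":0,"jaw":10}]' 40
```

```text
time_s: 3.73
tool_pos: [0.557, 0.2914, 0.1816]
tool_rot: [-180.0, 0.0, 158.4]
force: [-0.3, -0.2, 0.6]
grip_width: 0.0171
```

```bash
python3 -m pendant '[{"rx":0,"ry":0,"rz":0,"tx":0,"ty":0,"tz":-4,"jaw":10},{"rx":0,"ry":0,"rz":0,"tx":0,"ty":0,"tz":-8,"jaw":10},{"rx":0,"ry":0,"rz":0,"tx":0,"ty":0,"tz":-12,"jaw":10},{"rx":0,"ry":0,"rz":0,"tx":0,"ty":0,"tz":-15,"jaw":10},{"rx":0,"ry":0,"rz":0,"tx":0,"ty":0,"tz":-15,"jaw":10},{"rx":0,"ry":0,"rz":0,"tx":0,"ty":0,"tz":-15,"jaw":10},{"rx":0,"ry":0,"rz":0,"tx":0,"ty":0,"tz":-15,"jaw":10},{"rx":0,"ry":0,"rz":0,"tx":0,"ty":0,"tz":-15,"jaw":10},{"rx":0,"ry":0,"rz":0,"tx":0,"ty":0,"tz":-15,"jaw":10},{"rx":0,"ry":0,"rz":0,"tx":0,"ty":0,"tz":-15,"jaw":10},{"rx":0,"ry":0,"rz":0,"tx":0,"ty":0,"tz":-12,"jaw":10},{"rx":0,"ry":0,"rz":0,"tx":0,"ty":0,"tz":-6,"jaw":10},{"rx":0,"ry":0,"rz":0,"tx":0,"ty":0,"tz":-3,"jaw":10},{"rx":0,"ry":0,"rz":0,"tx":0,"ty":0,"tz":0,"jaw":10},{"rx":0,"ry":0,"rz":0,"tx":0,"ty":0,"tz":0,"jaw":10}]' 40
python3 - <<'E'
from h import *
o=env.get_obs(); print(o['qpos'])
for n in('wrist','scene'):
    c=save(n,n+'5.png')
E
```

```text
time_s: 4.98
tool_pos: [0.5567, 0.2914, 0.3309]
tool_rot: [-180.0, -0.0, 158.4]
force: [0.1, -0.5, -1.7]
grip_width: 0.017
[-38.9992608   14.24299733  11.21014253  78.01448531  -2.74141566
  88.06601195  40.38232697]
```

View pics/wrist5.png

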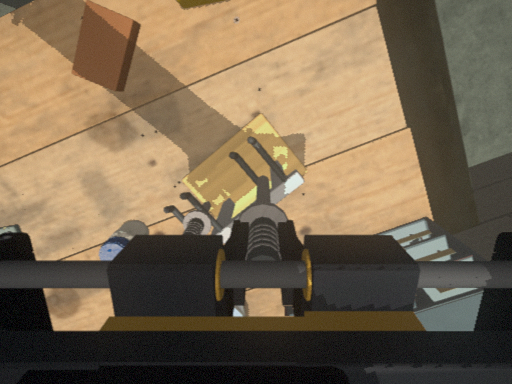

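View pics/scene5.png

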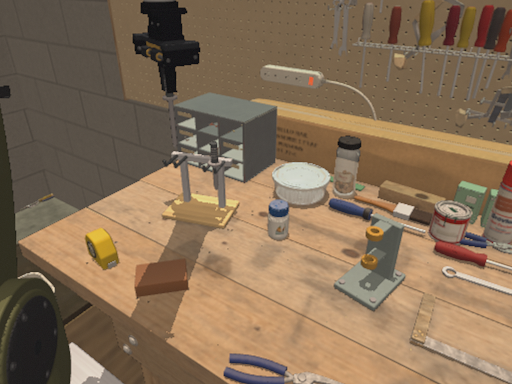

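```bash
python3 -m pendant '[{"rx":0,"ry":0,"rz":0,"tx":8,"ty":-5,"tz":0,"jaw":10},{"rx":0,"ry":0,"rz":0,"tx":16,"ty":-10,"tz":0,"jaw":10},{"rx":0,"ry":0,"rz":0,"tx":20,"ty":-13,"tz":0,"jaw":10},{"rx":0,"ry":0,"rz":0,"tx":20,"ty":-13,"tz":0,"jaw":10},{"rx":0,"ry":0,"rz":0,"tx":12,"ty":-11,"tz":0,"jaw":10},{"rx":0,"ry":0,"rz":0,"tx":-5,"ty":-20,"tz":0,"jaw":10},{"rx":0,"ry":0,"rz":0,"tx":-10,"ty":-26,"tz":0,"jaw":10},{"rx":0,"ry":0,"rz":0,"tx":-10,"ty":-26,"tz":0,"jaw":10},{"rx":0,"ry":0,"rz":0,"tx":-10,"ty":-26,"tz":0,"jaw":10},{"rx":0,"ry":0,"rz":0,"tx":-10,"ty":-26,"tz":0,"jaw":10},{"rx":0,"ry":0,"rz":0,"tx":-10,"ty":-26,"tz":0,"jaw":10},{"rx":0,"ry":0,"rz":0,"tx":-10,"ty":-26,"tz":0,"jaw":10},{"rx":0,"ry":0,"rz":0,"tx":-10,"ty":-26,"tz":0,"jaw":10},{"rx":0,"ry":0,"rz":0,"tx":-10,"ty":-26,"tz":0,"jaw":10},{"rx":0,"ry":0,"rz":0,"tx":-10,"ty":-26,"tz":0,"jaw":10},{"rx":0,"ry":0,"rz":0,"tx":-8,"ty":-20,"tz":0,"jaw":10},{"rx":0,"ry":0,"rz":0,"tx":-4,"ty":-10,"tz":0,"jaw":10},{"rx":0,"ry":0,"rz":0,"tx":0,"ty":0,"tz":0,"jaw":10},{"rx":0,"ry":0,"rz":0,"tx":0,"ty":0,"tz":0,"jaw":10}]' 40
```

```text
time_s: 6.67
tool_pos: [0.4618, -0.0313, 0.3314]
tool_rot: [179.9, -0.0, 158.4]
force: [-0.3, 0.4, -3.1]
grip_width: 0.017
```

```bash
python3 -m pendant '[{"rx":0,"ry":0,"rz":0,"tx":-8,"ty":-7.2,"tz":0,"jaw":10},{"rx":0,"ry":0,"rz":0,"tx":-18,"ty":-15,"tz":0,"jaw":10},{"rx":0,"ry":0,"rz":0,"tx":-24,"ty":-20,"tz":0,"jaw":10},{"rx":0,"ry":0,"rz":0,"tx":-24,"ty":-20,"tz":0,"jaw":10},{"rx":0,"ry":0,"rz":0,"tx":-24,"ty":-20,"tz":0,"jaw":10},{"rx":0,"ry":0,"rz":0,"tx":-22,"ty":-20,"tz":0,"jaw":10},{"rx":0,"ry":0,"rz":0,"tx":-16,"ty":-15,"tz":0,"jaw":10},{"rx":0,"ry":0,"rz":0,"tx":-8,"ty":-7,"tz":0,"jaw":10},{"rx":0,"ry":0,"rz":0,"tx":-4,"ty":-3,"tz":0,"jaw":10},{"rx":0,"ry":0,"rz":0,"tx":0,"ty":0,"tz":0,"jaw":10},{"rx":0,"ry":0,"rz":0,"tx":0,"ty":0,"tz":0,"jaw":10}]' 40
python3 - <<'E'
from fit import *
for n in('wrist','scene','top'):
    c=save(n,n+'6.png'); w=cloud(c); W=w.reshape(-1,3)
    m=(abs(W[:,0]-.5525)<.04)&(abs(W[:,1]+.204)<.04)
    for lo,hi in((.175,.195),(.195,.22),(.22,.25),(.25,.28),(.28,.297)):
        s=W[m&(W[:,2]>lo)&(W[:,2]<hi)]
        if len(s)>3: print(n,lo,len(s),s.min(0).round(4),s.max(0).round(4),fitc(s,.006).round(4))
    img=c['img'].astype(int); br=(img[...,0]-img[...,2]>90)&(img[...,0]>150)
    m=br&(abs(w[...,0]-.56)<.05)&(abs(w[...,1]+.2)<.06)&(w[...,2]>.134)&(w[...,2]<.15)
    p=w[m]
    if len(p): print(n,'ub',m.sum(),p.min(0).round(4),p.max(0).round(4),((p.min(0)+p.max(0))/2).round(4))
print(env.get_obs()['tool_pos'])
E
```

```text
time_s: 7.58
tool_pos: [0.5532, -0.2032, 0.3312]
tool_rot: [179.9, -0.1, 158.5]
force: [-0.5, 0.1, -2.4]
grip_width: 0.0172
wrist 0.175 9 [ 0.5484 -0.2067  0.1919] [ 0.5557 -0.1972  0.1947] [ 0.5545 -0.203 ]
wrist 0.195 83 [ 0.5483 -0.2088  0.1952] [ 0.5554 -0.1969  0.2199] [ 0.5546 -0.2029]
wrist 0.22 139 [ 0.5482 -0.2085  0.2201] [ 0.5562 -0.1969  0.2499] [ 0.5546 -0.2028]
wrist 0.25 105 [ 0.5482 -0.2081  0.2502] [ 0.5548 -0.1967  0.2693] [ 0.5547 -0.2028]
wrist ub 223 [ 0.5415 -0.2179  0.138 ] [ 0.5684 -0.1908  0.1425] [ 0.555  -0.2043  0.1403]
scene 0.175 32 [ 0.5451 -0.2059  0.1811] [ 0.5509 -0.1954  0.195 ] [ 0.5535 -0.2002]
scene 0.195 92 [ 0.5435 -0.2063  0.1951] [ 0.5532 -0.1947  0.2196] [ 0.552  -0.2004]
scene 0.22 116 [ 0.5446 -0.2066  0.2204] [ 0.5534 -0.1945  0.2491] [ 0.5523 -0.2003]
scene 0.25 130 [ 0.5439 -0.2068  0.2502] [ 0.5531 -0.1944  0.28  ] [ 0.5524 -0.2003]
scene 0.28 69 [ 0.5438 -0.2067  0.2803] [ 0.5528 -0.1948  0.2963] [ 0.5523 -0.2006]
scene ub 23 [ 0.5391 -0.217   0.1388] [ 0.5629 -0.1917  0.1418] [ 0.551  -0.2044  0.1403]
top 0.195 23 [ 0.5453 -0.2032  0.1955] [ 0.5547 -0.1955  0.2192] [ 0.5514 -0.2021]
top 0.22 31 [ 0.5452 -0.2027  0.2209] [ 0.5549 -0.1952  0.2488] [ 0.5512 -0.202 ]
top 0.25 23 [ 0.5455 -0.2033  0.2502] [ 0.5549 -0.1957  0.2707] [ 0.5514 -0.202 ]
[ 0.5530446  -0.2033332   0.33175865]
```

View pics/wrist6.png

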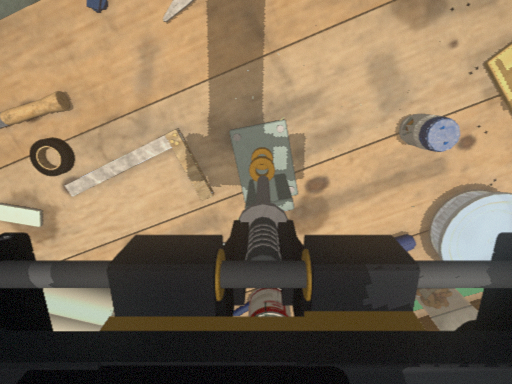

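View pics/scene6.png

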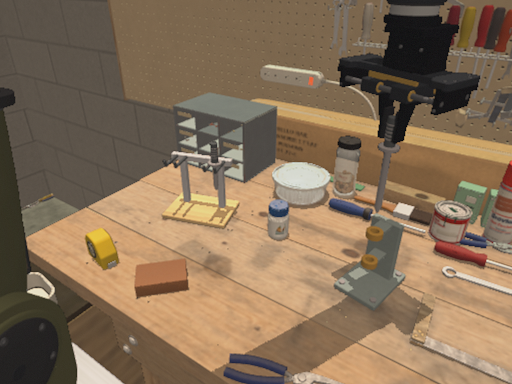

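View pics/top6.png

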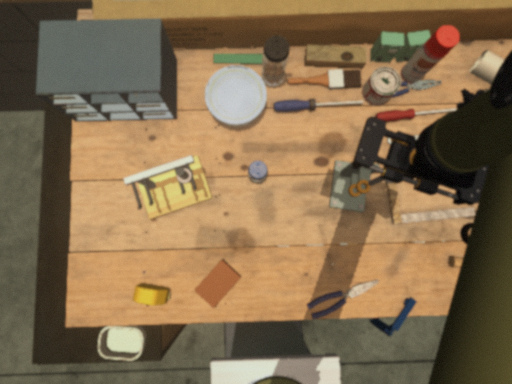

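```bash
python3 -m pendant '[{"rx":0,"ry":0,"rz":0,"tx":-1.5,"ty":-1.6,"tz":6,"jaw":10},{"rx":0,"ry":0,"rz":0,"tx":0,"ty":0,"tz":10,"jaw":10},{"rx":0,"ry":0,"rz":0,"tx":0,"ty":0,"tz":10,"jaw":10},{"rx":0,"ry":0,"rz":0,"tx":0,"ty":0,"tz":5,"jaw":10},{"rx":0,"ry":0,"rz":0,"tx":0,"ty":0,"tz":0,"jaw":10},{"rx":0,"ry":0,"rz":0,"tx":0,"ty":0,"tz":0,"jaw":10}]' 40
python3 - <<'E'
from fit import *
for n in('wrist','scene'):
    c=save(n,n+'7.png'); w=cloud(c); W=w.reshape(-1,3)
    m=(abs(W[:,0]-.5525)<.04)&(abs(W[:,1]+.204)<.04)
    for lo,hi in((.16,.19),(.19,.22),(.22,.25)):
        s=W[m&(W[:,2]>lo)&(W[:,2]<hi)]
        if len(s)>3: print(n,lo,len(s),s.min(0).round(4),s.max(0).round(4),fitc(s,.006).round(4))
    img=c['img'].astype(int); br=(img[...,0]-img[...,2]>70)&(img[...,0]>110)
    m=br&(abs(w[...,0]-.56)<.05)&(abs(w[...,1]+.2)<.06)&(w[...,2]>.137)&(w[...,2]<.15)
    p=w[m]
    if len(p):
        print(n,'ub',m.sum(),p.min(0).round(4),p.max(0).round(4),((p.min(0)+p.max(0))/2).round(4))
        h=cv2.convexHull((p[:,:2]*1e4).astype(np.float32))[:,0]/1e4
        print(fitc(h,.0155))
    x,y=(220,100) if n=='wrist' else (340,190)
    a=cv2.resize(c['img'][y:y+100,x:x+100,::-1],None,fx=6,fy=6,interpolation=cv2.INTER_CUBIC);cv2.imwrite('pics/%s7c.png'%n,a)
print(env.get_obs()['tool_pos'])
E
```

```text
time_s: 8.23
tool_pos: [0.5535, -0.2069, 0.2999]
tool_rot: [-180.0, -0.1, 158.4]
force: [-0.0, 0.2, -2.0]
grip_width: 0.0172
wrist 0.16 98 [ 0.5485 -0.2119  0.1601] [ 0.5554 -0.2007  0.19  ] [ 0.5548 -0.2066]
wrist 0.19 138 [ 0.5486 -0.2122  0.1901] [ 0.5562 -0.2006  0.2197] [ 0.5548 -0.2065]
wrist 0.22 99 [ 0.5486 -0.2118  0.2202] [ 0.5549 -0.2005  0.239 ] [ 0.5549 -0.2064]
wrist ub 338 [ 0.5407 -0.2191  0.1377] [ 0.5693 -0.1899  0.142 ] [ 0.555  -0.2045  0.1398]
[ 0.55564496 -0.20447759]
scene 0.16 102 [ 0.5458 -0.211   0.16  ] [ 0.5535 -0.1987  0.1899] [ 0.553  -0.2044]
scene 0.19 109 [ 0.5453 -0.2104  0.1901] [ 0.5546 -0.1987  0.2196] [ 0.553  -0.2045]
scene 0.22 123 [ 0.5448 -0.2106  0.2203] [ 0.5542 -0.1988  0.2497] [ 0.553  -0.2046]
scene ub 122 [ 0.5358 -0.2177  0.1371] [ 0.6079 -0.1829  0.1424] [ 0.5718 -0.2003  0.1397]
[ 0.55209134 -0.20295987]
[ 0.55396258 -0.20718945  0.30086728]
```

View pics/wrist7c.png

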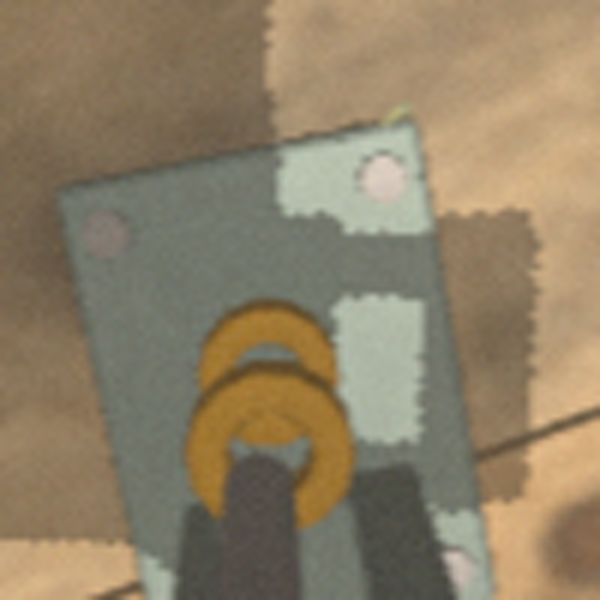

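View pics/scene7c.png

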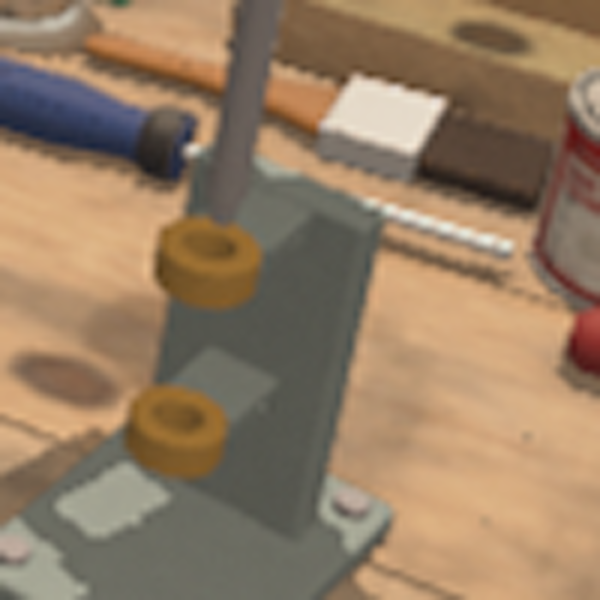

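```bash
python3 - <<'E'
from fit import *
c=dict(np.load('scene.npz')); s0=c
def proj(c,p):
    f=192/np.tan(np.radians(float(c['vertical_fov']))/2); q=c['world_to_cam']@np.r_[p,1]
    return np.array([c['cx']+f*q[0]/-q[2], c['cy']-f*q[1]/-q[2]])
x,y=355,205
a=cv2.resize(c['img'][y:y+50,x:x+50,::-1],None,fx=12,fy=12,interpolation=cv2.INTER_CUBIC)
def pt(p,col): 
    q=(proj(c,p)-[x,y]+.5)*12; print(q); cv2.circle(a,tuple(int(v) for v in q),4,col,-1)
for z in(.149,.161,.18): pt([.553,-.2045,z],(0,255,0))
pt([.5523,-.203,.14],(0,0,255))
for t in np.linspace(0,6.28,16): pt([.5523+.0155*np.cos(t),-.203+.0155*np.sin(t),.14],(255,0,0))
cv2.imwrite('pics/s7z.png',a)
E
```

```text
[257.05695974 261.88225804]
[269.318615   195.42276217]
[289.1653483   87.85132409]
[236.62308725 309.92596822]
[271.81327253 260.72055876]
[228.4589714  251.39434428]
[186.61868466 252.01987571]
[153.14159667 262.49778515]
[133.63876831 281.1892076 ]
[131.62719844 305.09111528]
[147.83365065 330.20907351]
[179.8246099  352.15505523]
[222.17910048 366.93246378]
[267.34563731 371.76256658]
[307.10190985 365.71971361]
[334.26306472 349.95494553]
[344.13889009 327.42246917]
[335.33661893 302.2110707 ]
[309.78471378 278.7083547 ]
[272.13040607 260.82688804]
```

View pics/s7z.png

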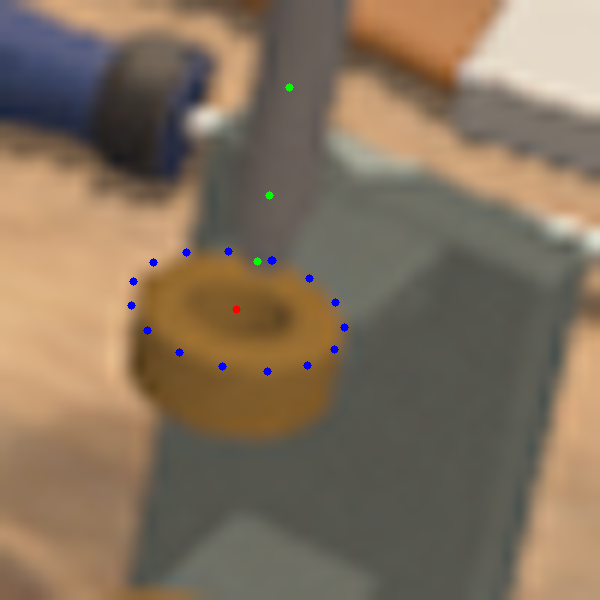

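```bash
python3 - <<'E'
from fit import *
c=dict(np.load('wrist.npz'))
def proj(c,p):
    f=192/np.tan(np.radians(float(c['vertical_fov']))/2); q=c['world_to_cam']@np.r_[p,1]
    return np.array([c['cx']+f*q[0]/-q[2], c['cy']-f*q[1]/-q[2]])
x,y=240,150
a=cv2.resize(c['img'][y:y+60,x:x+50,::-1],None,fx=12,fy=12,interpolation=cv2.INTER_CUBIC)[:600]
def pt(p,col): 
    q=(proj(c,p)-[x,y]+.5)*12; cv2.circle(a,tuple(int(v) for v in q),4,col,-1); return q.round()
for z in(.149,.161,.18,.2): print(pt([.5548,-.2066,z],(0,255,0)))
print(pt([.5556,-.2045,.14],(0,0,255)))
for t in np.linspace(0,6.28,16):
  pt([.5556+.0155*np.cos(t),-.2045+.0155*np.sin(t),.14],(255,0,0))
  pt([.5556+.0155*np.cos(t),-.2045+.0155*np.sin(t),.074],(255,255,0))
cv2.imwrite('pics/w7z.png',a)
E
```

```text
[274. 340.]
[274. 378.]
[273. 443.]
[272. 521.]
[300. 314.]
```

View pics/w7z.png

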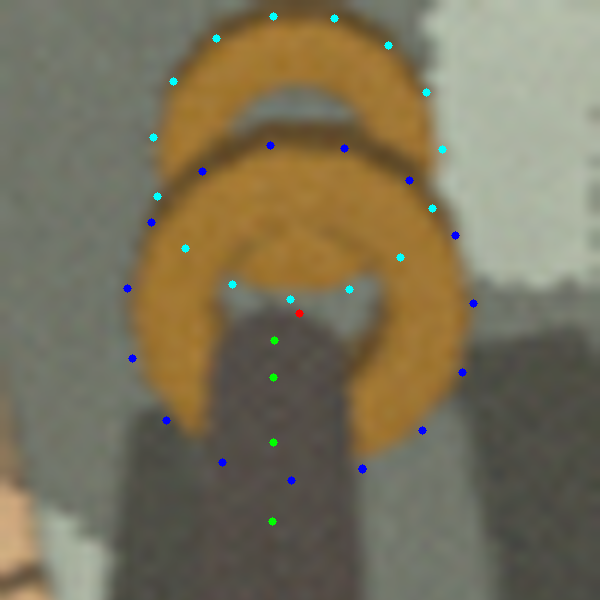

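```bash
python3 - <<'E'
from fit import *
c=dict(np.load('scene.npz'))
def proj(c,p):
    f=192/np.tan(np.radians(float(c['vertical_fov']))/2); q=c['world_to_cam']@np.r_[p,1]
    return np.array([c['cx']+f*q[0]/-q[2], c['cy']-f*q[1]/-q[2]])
for z in(.15,.18,.2,.22): print(z,proj(c,[.553,-.2045,z]).round(2))
print(c['img'][205:222:3,370:390].astype(int).sum(-1))
print(c['range_z'][205:222:3,370:390].round(3))
im=c['img'].astype(int); print('R-B'); print((im[...,0]-im[...,2])[222:244:2,362:390])
E
```

```text
0.15 [376.01 225.87]
0.18 [378.6  211.82]
0.2 [380.39 202.12]
0.22 [382.23 192.13]
[[290 283 259 247 229 207 212 228 246 268 282 285 289 281 362 420 425 422
  419 417]
 [365 386 445 478 438 420 328 233 256 274 282 288 291 255 225 235 270 320
  355 384]
 [259 215 302 454 501 440 310 241 271 284 286 285 297 375 410 402 341 275
  262 231]
 [291 528 611 514 409 319 245 258 275 287 291 281 360 462 495 492 490 489
  485 441]
 [161 246 265 253 255 249 258 268 279 286 288 275 353 457 490 489 495 499
  497 492]
 [327 306 237 246 239 241 262 278 281 287 287 285 293 307 312 315 314 313
  313 310]]
[[1.032 1.037 1.035 1.035 1.037 1.025 1.022 0.673 0.671 0.668 0.666 0.668
  0.667 0.668 1.011 1.007 1.009 1.008 1.009 1.009]
 [0.968 1.027 1.021 1.021 1.023 1.022 0.674 0.671 0.673 0.669 0.67  0.67
  0.672 1.011 1.009 1.005 1.006 1.002 1.001 1.003]
 [0.963 0.97  1.01  1.011 1.008 1.01  0.676 0.676 0.673 0.672 0.672 0.673
  0.675 1.011 1.012 1.013 1.011 1.011 1.013 1.006]
 [0.966 0.97  0.968 0.748 0.744 0.681 0.682 0.679 0.678 0.676 0.676 0.677
  0.998 1.    0.997 0.996 0.997 0.998 1.    0.999]
 [0.983
[... 834 characters left out ...]
 87  89  91  79  61  78  95 100 103 100  94  86  81  75  71  71  74  91
  102 103 110  60   9   6   7   8   8   7]
 [ 88  87  87  75  62  66  68  77  87  96 103 106 106 105 105 103 105 106
  104 100  89  35   3   7   7   7   7   8]
 [ 84  87  90  79  65  68  72  73  75  77  78  79  80  85  88  88  87  86
   84  84  58  19   5   7   8   7   6   6]
 [ 81  81  80  82  76  69  73  75  75  77  80  81  82  83  84  85  84  85
   86  85  42   7   7   8   8   8   8   7]
 [ 69  69  71  72  73  61  27  17  36  59  69  80  87  87  88  89  82  65
   42  18   6   6   7   8   7   7   8   8]
 [ 62  64  65  67  70  48  11   6   5   6   5   4   4   7  11   6   4   5
    5   6   7   6   6   8   7   7   8   7]]
```

```bash
python3 -m pendant '[{"rx":0,"ry":0,"rz":0,"tx":0.8,"ty":1.7,"tz":0,"jaw":10},{"rx":0,"ry":0,"rz":0,"tx":0,"ty":0,"tz":3,"jaw":10},{"rx":0,"ry":0,"rz":0,"tx":0,"ty":0,"tz":4,"jaw":10},{"rx":0,"ry":0,"rz":0,"tx":0,"ty":0,"tz":4,"jaw":10},{"rx":0,"ry":0,"rz":0,"tx":0,"ty":0,"tz":2,"jaw":10},{"rx":0,"ry":0,"rz":0,"tx":0,"ty":0,"tz":0,"jaw":10},{"rx":0,"ry":0,"rz":0,"tx":0,"ty":0,"tz":0,"jaw":10},{"rx":0,"ry":0,"rz":0,"tx":0,"ty":0,"tz":0,"jaw":10}]' 40
cat > m.py <<'E'
from fit import *
import sys
k=sys.argv[1]
for n in('wrist','scene'):
    c=save(n,n+k+'.png'); w=cloud(c); W=w.reshape(-1,3)
    m=(abs(W[:,0]-.5525)<.014)&(abs(W[:,1]+.204)<.014)
    for lo,hi in((.08,.12),(.145,.165),(.165,.185),(.185,.205),(.205,.225)):
        s=W[m&(W[:,2]>lo)&(W[:,2]<hi)]
        if len(s)>9: print(n,lo,len(s),s.min(0).round(4),s.max(0).round(4),fitc(s,.006).round(4))
    x,y=(220,100) if n=='wrist' else (340,190)
    a=cv2.resize(c['img'][y:y+100,x:x+100,::-1],None,fx=6,fy=6,interpolation=cv2.INTER_CUBIC);cv2.imwrite('pics/%s%sc.png'%(n,k),a)
o=env.get_obs();print(o['tool_pos'].round(4),o['force'].round(2),o['wrist_torque'].round(3),o['time_s'])
E
python3 m.py 8
```

```text
time_s: 9.0
tool_pos: [0.5537, -0.2053, 0.2876]
tool_rot: [180.0, 0.0, 158.4]
force: [-0.8, -0.8, -1.8]
grip_width: 0.0168
wrist 0.145 50 [ 0.5491 -0.209   0.1478] [ 0.556  -0.1991  0.1643] [ 0.5551 -0.2051]
wrist 0.165 76 [ 0.549  -0.2105  0.1651] [ 0.5567 -0.1991  0.1844] [ 0.5552 -0.205 ]
wrist 0.185 96 [ 0.549  -0.2093  0.1855] [ 0.5565 -0.199   0.205 ] [ 0.5552 -0.205 ]
wrist 0.205 110 [ 0.5488 -0.2106  0.2052] [ 0.5551 -0.1989  0.2248] [ 0.5553 -0.2049]
scene 0.145 61 [ 0.5451 -0.2086  0.1451] [ 0.5545 -0.1971  0.1649] [ 0.5531 -0.2026]
scene 0.165 69 [ 0.5449 -0.2086  0.1654] [ 0.5548 -0.197   0.1849] [ 0.5531 -0.2026]
scene 0.185 73 [ 0.5446 -0.209   0.1853] [ 0.5549 -0.1967  0.2049] [ 0.5529 -0.2027]
scene 0.205 76 [ 0.5454 -0.2086  0.2056] [ 0.5548 -0.1969  0.2249] [ 0.5528 -0.2027]
[ 0.5538 -0.2053  0.2878] [ 0.68  0.14 -2.69] [0.016 0.026 0.026] 9.1
```

View pics/wrist8c.png

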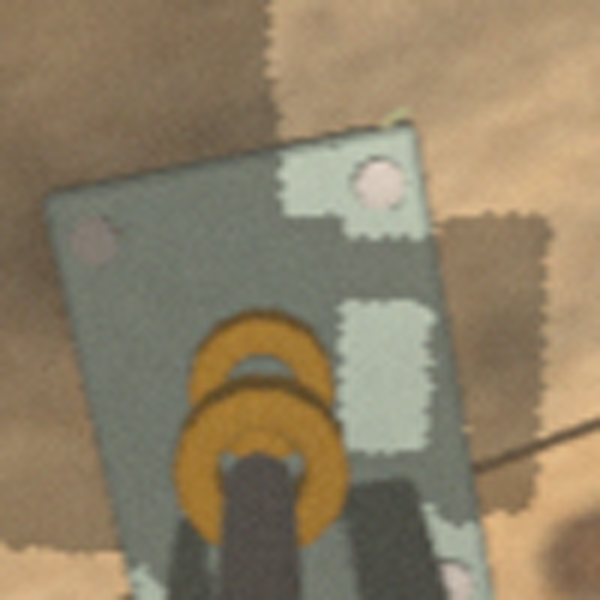

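View pics/scene8c.png

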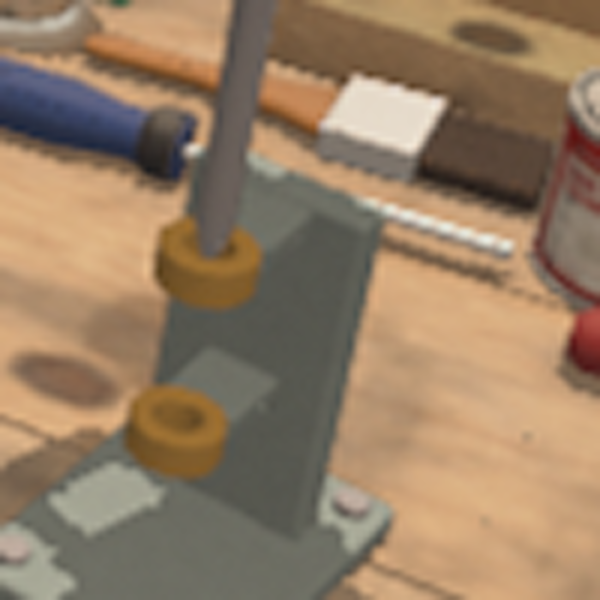

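```bash
python3 -m pendant '[{"rx":0,"ry":0,"rz":0,"tx":0.3,"ty":0,"tz":3,"jaw":10},{"rx":0,"ry":0,"rz":0,"tx":0,"ty":0,"tz":4,"jaw":10},{"rx":0,"ry":0,"rz":0,"tx":0,"ty":0,"tz":4,"jaw":10},{"rx":0,"ry":0,"rz":0,"tx":0,"ty":0,"tz":4,"jaw":10},{"rx":0,"ry":0,"rz":0,"tx":0,"ty":0,"tz":2,"jaw":10},{"rx":0,"ry":0,"rz":0,"tx":0,"ty":0,"tz":0,"jaw":10},{"rx":0,"ry":0,"rz":0,"tx":0,"ty":0,"tz":0,"jaw":10},{"rx":0,"ry":0,"rz":0,"tx":0,"ty":0,"tz":0,"jaw":10}]' 40
python3 m.py 9
```

```text
time_s: 9.77
tool_pos: [0.5535, -0.2051, 0.2707]
tool_rot: [180.0, 0.0, 158.4]
force: [0.1, 0.6, -2.9]
grip_width: 0.0171
wrist 0.145 72 [ 0.5488 -0.2105  0.1451] [ 0.5551 -0.199   0.1648] [ 0.555 -0.205]
wrist 0.165 92 [ 0.5487 -0.2094  0.1655] [ 0.5564 -0.1989  0.185 ] [ 0.555  -0.2049]
wrist 0.185 112 [ 0.5487 -0.2106  0.1851] [ 0.5552 -0.1988  0.205 ] [ 0.555  -0.2048]
wrist 0.205 17 [ 0.5487 -0.207   0.2056] [ 0.5528 -0.1992  0.2085] [ 0.5551 -0.2048]
scene 0.145 65 [ 0.5453 -0.2086  0.145 ] [ 0.5532 -0.1966  0.1648] [ 0.5527 -0.2025]
scene 0.165 69 [ 0.5445 -0.2085  0.165 ] [ 0.5559 -0.1967  0.1847] [ 0.5525 -0.2026]
scene 0.185 71 [ 0.5451 -0.2088  0.1853] [ 0.553  -0.1966  0.2048] [ 0.5527 -0.2026]
scene 0.205 74 [ 0.5452 -0.2085  0.2055] [ 0.5535 -0.197   0.2249] [ 0.5526 -0.2025]
[ 0.5536 -0.2051  0.2708] [-0.84  0.07 -3.17] [-0.004  0.042 -0.02 ] 9.8667
```

View pics/scene9c.png

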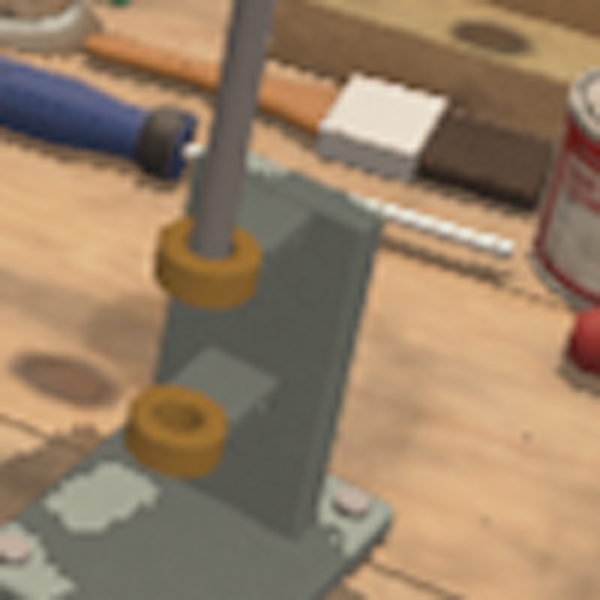

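View pics/wrist9c.png

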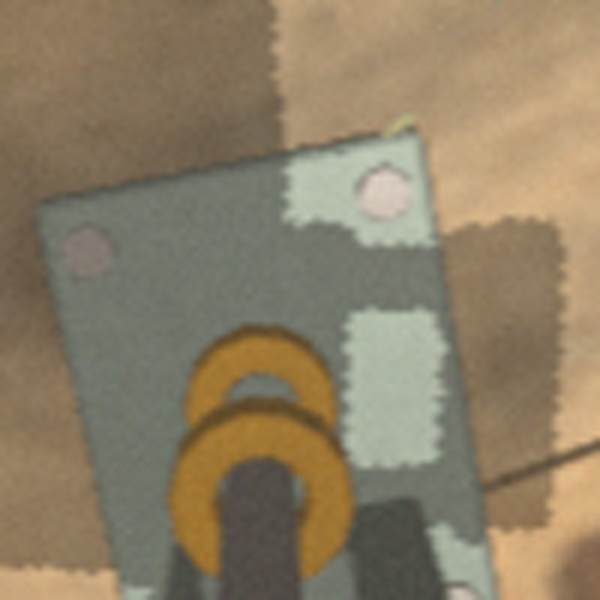

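```bash
python3 -m pendant '[{"rx":0,"ry":0,"rz":0,"tx":0,"ty":0,"tz":3,"jaw":10},{"rx":0,"ry":0,"rz":0,"tx":0,"ty":0,"tz":5,"jaw":10},{"rx":0,"ry":0,"rz":0,"tx":0,"ty":0,"tz":6,"jaw":10},{"rx":0,"ry":0,"rz":0,"tx":0,"ty":0,"tz":6,"jaw":10},{"rx":0,"ry":0,"rz":0,"tx":0,"ty":0,"tz":6,"jaw":10},{"rx":0,"ry":0,"rz":0,"tx":0,"ty":0,"tz":6,"jaw":10},{"rx":0,"ry":0,"rz":0,"tx":0,"ty":0,"tz":4,"jaw":10},{"rx":0,"ry":0,"rz":0,"tx":0,"ty":0,"tz":0,"jaw":10},{"rx":0,"ry":0,"rz":0,"tx":0,"ty":0,"tz":0,"jaw":10}]' 40
python3 m.py 10
```

```text
time_s: 10.62
tool_pos: [0.5533, -0.2051, 0.2343]
tool_rot: [-180.0, -0.0, 158.4]
force: [-0.4, 0.1, -2.9]
grip_width: 0.0165
wrist 0.145 108 [ 0.5485 -0.2101  0.1451] [ 0.5549 -0.1987  0.1646] [ 0.5547 -0.2047]
wrist 0.165 39 [ 0.5484 -0.2079  0.1651] [ 0.554  -0.1988  0.173 ] [ 0.5547 -0.2047]
wrist 0.185 13 [ 0.5385 -0.217   0.2032] [ 0.5456 -0.1908  0.2049] [ 0.5438 -0.2003]
wrist 0.205 969 [ 0.5385 -0.2165  0.205 ] [ 0.5561 -0.19    0.225 ] [ 0.5448 -0.2013]
scene 0.08 91 [ 0.5451 -0.2089  0.0846] [ 0.5538 -0.1968  0.1198] [ 0.5528 -0.2025]
scene 0.145 65 [ 0.5438 -0.2084  0.1451] [ 0.553  -0.197   0.1646] [ 0.5526 -0.2022]
scene 0.165 71 [ 0.545  -0.2087  0.1652] [ 0.5534 -0.1966  0.1848] [ 0.5525 -0.2025]
scene 0.185 47 [ 0.5388 -0.2174  0.1856] [ 0.5532 -0.1934  0.2049] [ 0.5524 -0.2024]
scene 0.205 157 [ 0.5385 -0.2177  0.2052] [ 0.5645 -0.1901  0.2248] [ 0.548  -0.2042]
[ 0.5536 -0.2052  0.2349] [-0.02 -0.22 -2.15] [-0.018  0.015  0.   ] 10.7167
```

View pics/scene10c.png

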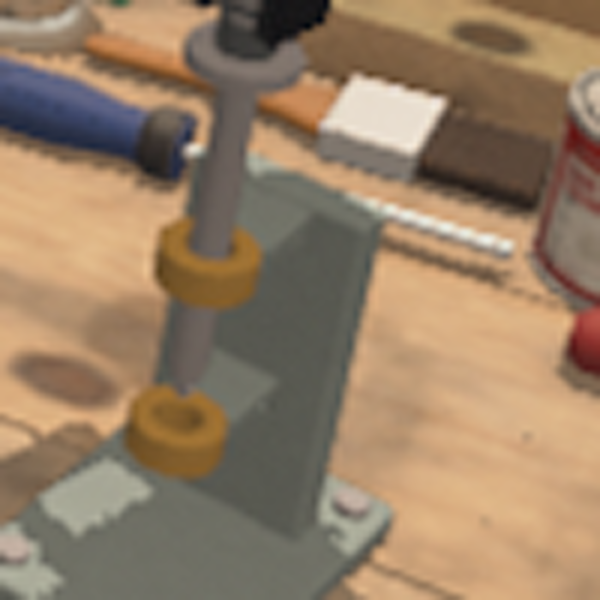

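View pics/wrist10c.png

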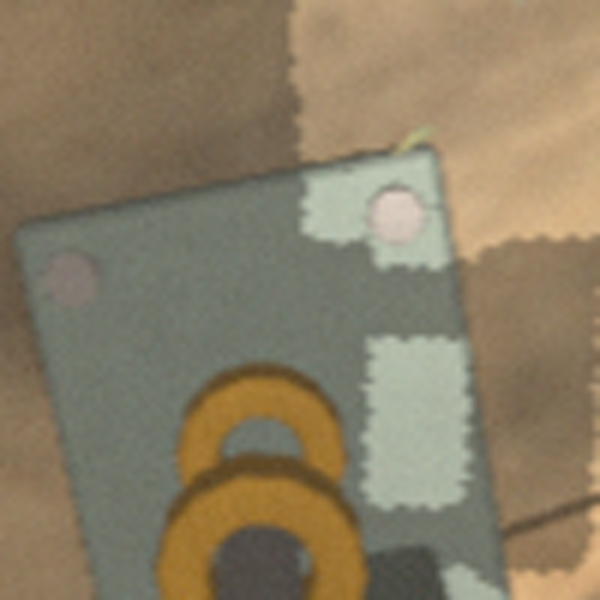

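```bash
python3 -m pendant '[{"rx":0,"ry":0,"rz":0,"tx":0,"ty":0,"tz":2,"jaw":10},{"rx":0,"ry":0,"rz":0,"tx":0,"ty":0,"tz":4,"jaw":10},{"rx":0,"ry":0,"rz":0,"tx":0,"ty":0,"tz":4,"jaw":10},{"rx":0,"ry":0,"rz":0,"tx":0,"ty":0,"tz":4,"jaw":10},{"rx":0,"ry":0,"rz":0,"tx":0,"ty":0,"tz":4,"jaw":10},{"rx":0,"ry":0,"rz":0,"tx":0,"ty":0,"tz":2,"jaw":10},{"rx":0,"ry":0,"rz":0,"tx":0,"ty":0,"tz":0,"jaw":10},{"rx":0,"ry":0,"rz":0,"tx":0,"ty":0,"tz":0,"jaw":10}]' 40
python3 m.py 11
```

```text
time_s: 11.38
tool_pos: [0.5533, -0.2051, 0.2144]
tool_rot: [-180.0, -0.0, 158.4]
force: [0.2, 0.6, -1.6]
grip_width: 0.0167
wrist 0.08 48 [ 0.5484 -0.2086  0.0812] [ 0.5553 -0.1991  0.098 ] [ 0.5547 -0.2049]
wrist 0.145 41 [ 0.5484 -0.208   0.1451] [ 0.554  -0.1988  0.1536] [ 0.5548 -0.2046]
wrist 0.165 16 [ 0.5389 -0.2172  0.1817] [ 0.5455 -0.1908  0.1847] [ 0.5446 -0.1998]
wrist 0.185 957 [ 0.5385 -0.2167  0.1851] [ 0.5566 -0.19    0.205 ] [ 0.5451 -0.2013]
wrist 0.205 829 [ 0.5385 -0.2151  0.205 ] [ 0.5556 -0.19    0.225 ] [ 0.5501 -0.2038]
scene 0.08 117 [ 0.5439 -0.2087  0.0807] [ 0.5539 -0.1966  0.1199] [ 0.5526 -0.2025]
scene 0.145 67 [ 0.5445 -0.2084  0.1452] [ 0.5551 -0.1967  0.1647] [ 0.5526 -0.2023]
scene 0.165 43 [ 0.5398 -0.2174  0.1654] [ 0.5541 -0.1931  0.1848] [ 0.5525 -0.2019]
scene 0.185 150 [ 0.5385 -0.218   0.1854] [ 0.5657 -0.1905  0.2048] [ 0.5485 -0.204 ]
scene 0.205 133 [ 0.5386 -0.2179  0.205 ] [ 0.5528 -0.1902  0.2249] [ 0.5482 -0.2028]
[ 0.5536 -0.2052  0.2148] [-0.74 -0.78 -1.31] [ 0.031  0.01  -0.002] 11.4833
```

View pics/scene11c.png

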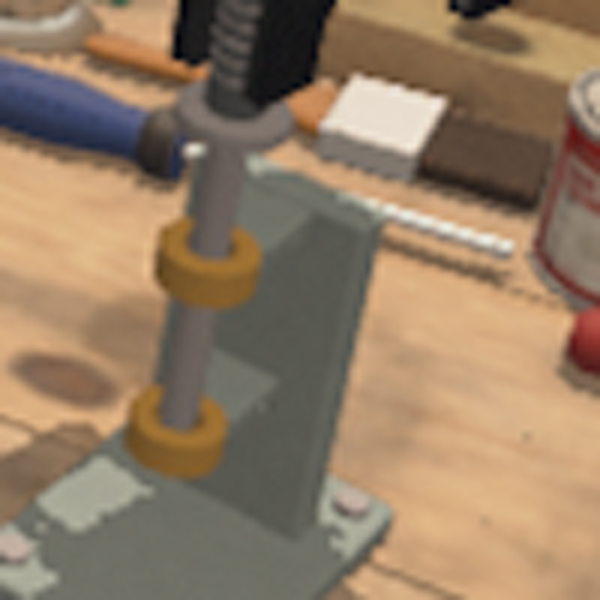

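```bash
python3 -m pendant '[{"rx":0,"ry":0,"rz":0,"tx":0,"ty":0,"tz":3,"jaw":10},{"rx":0,"ry":0,"rz":0,"tx":0,"ty":0,"tz":4,"jaw":10},{"rx":0,"ry":0,"rz":0,"tx":0,"ty":0,"tz":5,"jaw":10},{"rx":0,"ry":0,"rz":0,"tx":0,"ty":0,"tz":5,"jaw":10},{"rx":0,"ry":0,"rz":0,"tx":0,"ty":0,"tz":5,"jaw":10},{"rx":0,"ry":0,"rz":0,"tx":0,"ty":0,"tz":4,"jaw":10},{"rx":0,"ry":0,"rz":0,"tx":0,"ty":0,"tz":1.5,"jaw":10},{"rx":0,"ry":0,"rz":0,"tx":0,"ty":0,"tz":0,"jaw":10},{"rx":0,"ry":0,"rz":0,"tx":0,"ty":0,"tz":0,"jaw":10},{"rx":0,"ry":0,"rz":0,"tx":0,"ty":0,"tz":0,"jaw":10}]' 40
python3 m.py 12
python3 - <<'E'
from h import *
c=dict(np.load('scene.npz'));w=cloud(c)
m=(abs(w[...,0]-.545)<.025)&(abs(w[...,1]+.204)<.025)
for lo in np.arange(.136,.175,.003):
    p=w[m&(w[...,2]>lo)&(w[...,2]<=lo+.003)]
    if len(p)>2: print(lo.round(3),len(p),p.min(0).round(3),p.max(0).round(3))
# pin below the lower bushing
p=w[m&(w[...,2]>.025)&(w[...,2]<.058)]; print(len(p),p.min(0) if len(p) else 0)
E
```

```text
time_s: 12.32
tool_pos: [0.5536, -0.2052, 0.1873]
tool_rot: [180.0, 0.0, 158.4]
force: [-0.1, -0.1, -3.0]
grip_width: 0.0169
wrist 0.08 71 [ 0.5489 -0.2094  0.0804] [ 0.5565 -0.1991  0.099 ] [ 0.5551 -0.2049]
wrist 0.145 673 [ 0.5386 -0.2171  0.1559] [ 0.5568 -0.19    0.1649] [ 0.5457 -0.2014]
wrist 0.165 574 [ 0.5385 -0.2161  0.1651] [ 0.5561 -0.1901  0.185 ] [ 0.5511 -0.2038]
wrist 0.185 1037 [ 0.5385 -0.2167  0.185 ] [ 0.5574 -0.19    0.205 ] [ 0.5503 -0.204 ]
wrist 0.205 955 [ 0.5385 -0.218   0.205 ] [ 0.5664 -0.19    0.2249] [ 0.5518 -0.2057]
scene 0.08 116 [ 0.5447 -0.2086  0.08  ] [ 0.5545 -0.1966  0.1197] [ 0.5527 -0.2025]
scene 0.145 102 [ 0.5386 -0.218   0.1451] [ 0.5627 -0.1903  0.1646] [ 0.5465 -0.2068]
scene 0.165 101 [ 0.5386 -0.2177  0.1652] [ 0.5538 -0.1903  0.185 ] [ 0.5492 -0.202 ]
scene 0.185 119 [ 0.5386 -0.2179  0.185 ] [ 0.554  -0.1904  0.2047] [ 0.5491 -0.2013]
scene 0.205 114 [ 0.5386 -0.2104  0.205 ] [ 0.5655 -0.1903  0.2242] [ 0.5505 -0.1985]
[ 0.5536 -0.2052  0.1874] [ 0.33 -0.52 -2.59] [ 0.008 -0.057  0.02 ] 12.4167
0.136 41 [ 0.538 -0.218  0.136] [ 0.57  -0.188  0.139]
0.139 90 [ 0.536 -0.217  0.139] [ 0.566 -0.189  0.142]
0.142 15 [ 0.539 -0.211  0.142] [ 0.552 -0.197  0.145]
0.145 8 [ 0.548 -0.208  0.145] [ 0.552 -0.197  0.148]
0.148 4 [ 0.545 -0.206  0.148] [ 0.548 -0.202  0.149]
0.157 25 [ 0.535 -0.219  0.157] [ 0.554 -0.187  0.159]
0.16 94 [ 0.536 -0.219  0.16 ] [ 0.563 -0.186  0.163]
0.163 27 [ 0.538 -0.218  0.163] [ 0.555 -0.19   0.166]
0.166 13 [ 0.544 -0.208  0.166] [ 0.548 -0.194  0.169]
0.169 8 [ 0.544 -0.206  0.17 ] [ 0.548 -0.196  0.172]
0.172 16 [ 0.539 -0.221  0.173] [ 0.555 -0.188  0.175]
30 [ 0.54502451 -0.20809463  0.03691946]
```

View pics/scene12c.png

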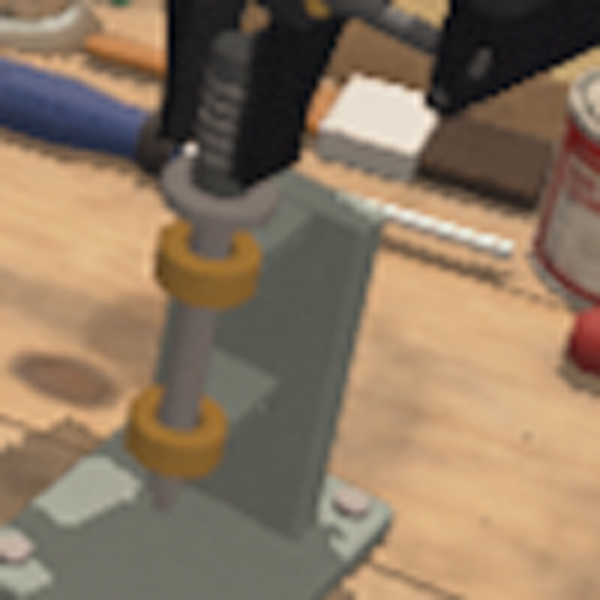

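View pics/scene12.png

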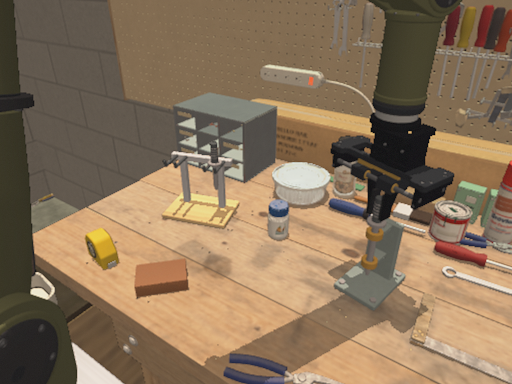

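```bash
python3 -c "
from cell import env
o=env.get_obs();print(o['joint_velocities'].round(2),o['grip_width']);print(env.sign_off())"
```

```text
[ 0.08 -0.03  0.1  -0.09  0.01  0.04  0.06] 0.01695585637161659
the job is handed in; nothing more can be done
None
```

I lifted the long pin off its fork, carried it round the short pin and threaded it point down through the upper and then the lower bushing. I handed the job in at about 12.4 s, with the gripper still holding the pin at a 40 N grip setting.

**Last checks:**
- **Gap and depth:** the collar's underside is at about 156 mm, which leaves a gap of about 16 mm above the upper bushing. The point is at about 36 mm, roughly 24 mm below the lower bushing.
- **Alignment:** the pin is upright, with its fitted axis within about 0.5 mm at every height I could see. It showed no sign of touching the bushings. The force reading stayed at about 3 N, roughly the pin's own weight.
- **Rest and short pin:** the arm was still. The short pin looks to be still hanging in place on its hook in the last picture; I did not measure it again.

**Disagreements:** the wrist and scene cameras differed by about 2 mm on absolute positions, so I centred the pin on its offset from the bushing within each picture. The cameras still disagreed by up to about 1 mm on where it sits in the bore. One correction also moved the arm 1–2 mm further than commanded, and I fixed that before the pin entered the bushing.

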